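# Fit a slide bolt and shoot it into its keeper

### The arm

A 6-joint arm with a two-finger parallel gripper is mounted at the origin on the work surface. World frame = base frame: x ahead of the robot, y to its left, z up, the work surface at z = 0. Lengths are in m, angles in degrees, forces in N, time in s.
With the tool pointing down it reaches from about 0.3 to 1 m from the base axis. Payload 5.1 kg.
Tool frame: the origin (TCP) lies between the finger pads; the fingertips stand 22 mm ahead of it and the grasp point (between the pads) lies 3 mm ahead of it; z points along the fingers, y is the line along which they close (so a half turn about z gives the same grasp; the last joint's range is limited). The gripper opens to 95 mm and grips with 3 to 60 N. Pads are 20 mm wide; open, the fingers measure 119 mm over their backs; the gripper's body (75 mm by 180 mm) begins 59 mm behind the grasp point.
Start: joints at [58.866, 7.093, 94.555, -0, 78.352, -4.733], TCP at [0.289, 0.582, 0.237] pointing down, gripper open.
Joint ranges: [-149.61, 149.61], [-58.7, 133.49], [1.44, 155.28], [-77.14, 257.14], [18.33, 153.61], [-166.67, 166.67]. Speed limits (degrees/s): [147.25, 147.25, 180, 180, 180, 180].

### API

Orientations are given as [roll, pitch, yaw] about the fixed x, y, z axes, in that order (R = Rz(yaw) Ry(pitch) Rx(roll)).
In Python, from bench import r gives the robot as it stands.
- The arm moves only by the tool jog_arm, never from a script. Its argument "plan" is a list of rows, each a list of 7 numbers: the opening, from 0 (shut) to 1 (fully open), then the shift along the tool's x, y, z as a fraction of full scale, then the turn, a rotation vector about the tool's x, y, z as a fraction of full scale. In form: [[jaw, dx, dy, dz, wx, wy, wz], ...]. A call has 1 to 5 rows; each row is the pose to reach, as a shift and turn from the pose commanded when the call began, along the tool's axes at that moment, turning the shorter way round; what a row does not reach only later rows make up. Full scale, the value 1, is 400 mm for a shift and 360 degrees for a turn. A row lasts 1/8 s, in which the tool goes at most 62.5 mm and 10.7 degrees, less where a joint would pass 70% of its speed; a pose out of reach is approached as far as the arm can. A call with a number of a shift or a turn outside -1 to 1 is refused whole. A call with a gripper value outside its range is refused whole. The fingers move at their own pace and stop on an object; the grip force is fixed at half the most. Time passes only in rows, so rows that repeat a pose let the fingers close. It gives the time, the measured TCP pose, the force, the opening and the grip force at its end, in the units of the state.
- r.sense(): the state, without advancing time (a new reading comes with each control period).
- r.snapshot(name): name is "scene" or "top" or "wrist"; returns a dict with "img" (400x640x3 uint8, blue, green, red), "depth" (400x640 float32, m along the optical axis (not along the pixel's ray), 0 where there is no reading), "camera_matrix" (3x3 intrinsics, pixels), "world_from_camera" (4x4, takes a point from camera to world coordinates); the wrist camera has in their place "tool_from_camera" (4x4, takes a point from camera to tool coordinates, whose origin is the TCP and whose axes are the flange's). Camera axes: x right, y up, looking along -z (the intrinsics and any distortion apply to the point x, -y, -z); pixel columns grow to the right and rows downward; lengths in m; the calibration is good to about 2 mm. A picture is of the moment at which its call begins: read the wrist's pose just before it.
- r.sign_off(): hands the job in; it is judged then, once.
Trained networks look in a picture, given as the dict that the camera call returned (one of the last four; its "shot" number tells which), for a name from the list of things; names that differ only in an ending like _2 or _b are one class to them, and where a whole thing is asked for, a point or a joint stands for the part that bears it (a point fixed in the world has none). Each returns a list of dicts, best first, with "confidence" (0 to 1); they miss things now and then, are a little off and sometimes report something else, mostly with a low value. They report only what shows in the picture. A call takes as long as a camera call. They do not tell look-alikes from the thing itself.
- r.boxes_of(target, picture): "at" ([column, row] in pixels, amid what is visible of it).
The state is a dict: "time_s": time; "joint_positions": joint angles; "dq": joint speeds; "effort": joint torques, N m; "position": TCP position; "tcp_rot": TCP orientation; "ft_force": force on the tool from outside, world axes, zero at the start; "moment": the same for the moment, N m; "width": opening from 0.0 (shut) to 1.0 (fully open); "gripper_force": force on a finger pad.
Only numpy, scipy, OpenCV 4.12 (cv2) and the standard library are available. Lean on these libraries where they do the work, as an engineer would, in place of code of your own. Each camera call takes 0.05 s, during which the arm holds its last target. There are 200 camera calls.

### The job

Fit the loose steel slide bolt to the blue backplate: lay it in the two open guides, red knob up, its nose through the front guide and pointing at the yellow keeper but still short of it, and let go. Then slide it along the guides until its nose is fully home in the keeper, and leave it there. Leave the cover strap, the parts bin, the spray bottle and the riveter where they are.

Things in the scene. Friction and masses are not known exactly. Their poses are not given: they have to be found in the camera images.
- bolt: Loose slide bolt, 0.25 to 0.5 kg: steel bar 18 (x) by 200 (y) by 14 mm high, an upright knob near its tail. Starts flat on the bench, knob up, nose within 25 degrees of world +y. Origin: centre of the bar's underside; +y to the nose, +z up. Balance point about 5 mm from the origin towards the knob; nose-heavy if lifted by the knob, so carry it by the bar near its middle.
- bolt_nose (a point): Centre of the bolt's nose end face: 100 mm from the bolt's origin along its +y, 7 mm above the bar's underside.
- bolt_knob (a point): A point on the axis of the bolt's knob, 50 mm above the bar's underside, 85 mm from the bolt's origin along its -y. The red grip is 16 mm in diameter and runs from 24 to 64 mm above the bar's underside; below it is a 12 mm steel stem.
- backplate: Blue backplate fixed to the bench, 70 (x) by 280 (y) by 8 mm thick, turned up to 13 degrees either way. Origin: centre of its underside, at bench height; +y is the bolt's travel, from guides to keeper, all on its centre line. The bar rests on the plate, 8 mm above the bench, and slides there against plain friction (1 to 3 N pushed straight); nothing latches or springs back.
- front_guide (a point): Middle of the front aluminium guide, on the plate's face, at the backplate's y = +50 mm. Both guides are open on top, 30 mm long (y), 22 mm wide inside (2 mm clear either side of the bar) with flared lips, tops 27 mm above the bench.
- rear_guide (a point): Middle of the rear guide, like the front one, at the backplate's y = -80 mm, on the plate's face. Between the guides 100 mm are free for fingers (y = -65 to +35 mm).
- keeper_mouth (a point): Centre of the open end of the yellow keeper, at the backplate's y = +95 mm, 15 mm above the bench. The keeper is closed on top: its opening is 26 wide by 19 mm high, its outside 38 wide and 33 mm high.
- keeper_end (a point): Point on the keeper's solid end wall (at the backplate's y = +120 mm, 15 mm above the bench) where the nose stops when the bolt is fully home, 25 mm inside the mouth.
- cover: Bystander: flat aluminium cover strap, loose on the bench, 36 (x) by 110 (y) by 5 mm. Origin: centre of its underside. It and the bolt lie side by side between the robot and the backplate, either one to the left.
- bin: Bystander: blue parts bin with rivets, 160 (x) by 105 (y) by 75 mm high, on the robot's left. Origin: centre of its underside.
- spray: Bystander: orange spray bottle, 76 mm in diameter, 195 mm high, on the robot's right. Origin: centre of its underside.
- riveter: Bystander: red and black battery riveter lying on its side, about 220 (x) by 180 (y) by 44 mm high, on the robot's left. Origin: underside of its barrel's middle; the barrel points along +x, the handle reaches 160 mm along +y.
Mind the look-alikes: they are no part of the job. Several things have the shape of the bolt; the one meant has the colours described above.

How it is judged (in metres and radians):
On the way:
1. the bolt lies flat in both guides, knob up, nose inside or through the front guide and short of the keeper, let go and at rest (x of bolt in the frame of backplate between -0.005 and 0.005 m and x of bolt_nose in the frame of backplate between -0.005 and 0.005 m and z of bolt in the frame of backplate between 0.004 and 0.011 m and z of bolt_nose in the frame of backplate below 0.018 m and angle between bolt's own z axis and vertical below 0.1 rad and angle between the y axis of bolt and the y axis of backplate, either way round below 0.05 rad and contact force between bolt and the fingers below 0.3 N and linear speed of bolt below 0.02 m/s and y of bolt_nose in the frame of backplate between 0.04 and 0.097 m), for 0.2 s.
At the end, for the whole second after the job is handed in: The bolt lies flat on the backplate in both guides (within 5 mm of the centre line, within 0.05 rad of the guides), knob up, its nose inside the keeper within 5 mm of the end wall; it is at rest and nothing of the gripper touches it (x of bolt in the frame of backplate between -0.005 and 0.005 m and x of bolt_nose in the frame of backplate between -0.005 and 0.005 m and z of bolt in the frame of backplate between 0.004 and 0.011 m and z of bolt_nose in the frame of backplate below 0.018 m and angle between bolt's own z axis and vertical below 0.1 rad and angle between the y axis of bolt and the y axis of backplate, either way round below 0.05 rad and contact force between bolt and the fingers below 0.3 N and linear speed of bolt below 0.02 m/s and y of bolt_nose in the frame of backplate between 0.115 and 0.125 m).
It fails at once if the cover strap is moved more than 30 mm (distance of cover from where it was at the start of the episode above 0.03 m).
It fails at once if the parts bin is moved more than 30 mm (distance of bin from where it was at the start of the episode above 0.03 m).
It fails at once if the spray bottle is moved more than 30 mm (distance of spray from where it was at the start of the episode above 0.03 m).
It fails at once if the riveter is moved more than 30 mm (distance of riveter from where it was at the start of the episode above 0.03 m).
It fails at once if the spray bottle is tipped over (angle between spray's own z axis and vertical above 0.5 rad).
It also fails if it takes over 48 s, if anything falls off the work surface, if the arm or the gripper's body presses on something with over 40 N, if the wrist force passes 120 N, or if a joint passes its speed limit or range.

## Working session

There is one attempt and no reset: what is moved stays moved. The work goes in short steps, Python scripts to look and compute and a tool call to move; the robot and the scene stay as the last step left them, time stands still between calls to the robot, and variables do not carry over. Pictures are saved under pics/ and viewed, at most 10 in all, crops included, and the job is handed in when it is done.

Besides the shell and the picture viewer there is one more tool, called after "Request:" as name(argument=value, ...), one argument or row to a line, values as JSON. jog_arm: Moves the arm, as the interface text tells. Shift numbers are shares of 400 mm and turn numbers shares of 360 degrees, none past 1 either way. Its arguments: {"type":"object","properties":{"plan":{"type":"array"}},"required":["plan"]}

```bash
mkdir -p pics; ls
python3 - <<'E'
from bench import r
import cv2,numpy as np
s=r.sense();print(s)
for n in ("top","scene"):
    p=r.snapshot(n);cv2.imwrite(f"pics/{n}0.png",p["img"])
    print(n,p["camera_matrix"].tolist(),p["world_from_camera"].round(3).tolist(),p.keys())
    for t in ("bolt","bolt_knob","bolt_nose","backplate","front_guide","rear_guide","keeper_mouth","cover","bin","spray","riveter"):
        try: print(t,[(np.round(d["at"]).tolist(),round(d["confidence"],2)) for d in r.boxes_of(t,p)])
        except Exception as e: print(t,e)
print(r.sense()["time_s"])
E
```

```text
pics
{'time_s': 0.0, 'joint_positions': array([ 5.88673495e+01,  7.13345993e+00,  9.46311085e+01, -1.60373475e-03,
        7.83512028e+01, -4.73149967e+00]), 'dq': array([ 0.07753532,  0.00649483, -0.01718601,  0.0875921 ,  0.04957307,
       -0.05648938]), 'effort': array([ 3.53431678e-04, -4.17593765e+01, -3.59940219e+01,  7.74860638e-02,
        4.91198734e-02, -1.74538973e-04]), 'position': array([0.2887473 , 0.58170221, 0.23541808]), 'tcp_rot': array([-1.79884494e+02, -7.98485197e-03,  1.53599166e+02]), 'ft_force': array([-0.08436862, -0.42437803, -0.54426795]), 'moment': array([0.03542512, 0.00338054, 0.03761943]), 'gripper_force': 0.0, 'width': 0.9980682686190475}
top [[503.49686295814803, 0.0, 313.9399027210062], [0.0, 503.49686295814803, 202.1336651913281], [0.0, 0.0, 1.0]] [[-0.021, 0.998, -0.062, 0.411], [-1.0, -0.022, -0.017, -0.02], [-0.018, 0.062, 0.998, 1.469], [0.0, 0.0, 0.0, 1.0]] dict_keys(['img', 'depth', 'camera_matrix', 'world_from_camera', 'shot'])
bolt [([407.0, 286.0], 0.88), ([414.0, 132.0], 0.86), ([280.0, 220.0], 0.74), ([250.0, 276.0], 0.61)]
bolt_knob [([
[... 667 characters left out ...]
, 0.0, 1.0]] dict_keys(['img', 'depth', 'camera_matrix', 'world_from_camera', 'shot'])
bolt [([348.0, 236.0], 0.94), ([429.0, 226.0], 0.72), ([328.0, 163.0], 0.68), ([191.0, 201.0], 0.55)]
bolt_knob [([428.0, 225.0], 0.94), ([323.0, 162.0], 0.87), ([348.0, 234.0], 0.72), ([192.0, 201.0], 0.58)]
bolt_nose [([429.0, 226.0], 0.95), ([331.0, 162.0], 0.78), ([190.0, 200.0], 0.77), ([346.0, 234.0], 0.56)]
backplate [([283.0, 259.0], 0.63)]
front_guide [([241.0, 147.0], 0.72), ([282.0, 257.0], 0.7)]
rear_guide [([283.0, 259.0], 0.76)]
keeper_mouth []
cover [([306.0, 196.0], 0.73)]
bin [([388.0, 323.0], 0.56)]
spray [([239.0, 148.0], 0.81)]
riveter [([477.0, 280.0], 0.8), ([238.0, 147.0], 0.36)]
1.2
```

View pics/top0.png

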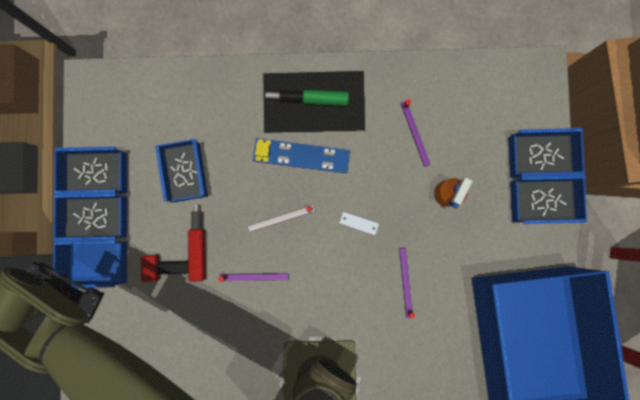

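View pics/scene0.png

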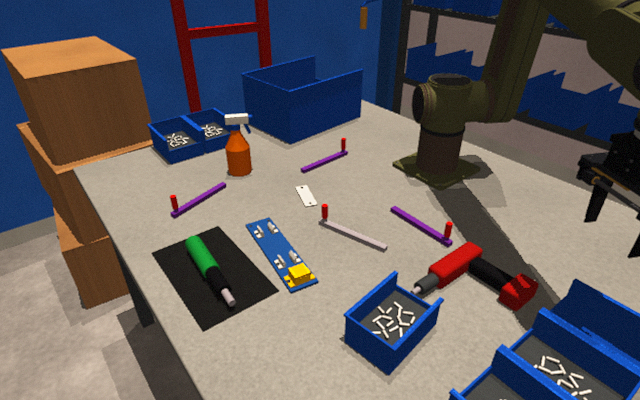

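The top view shows four bolt-shaped things. Three are purple: (414,132), (254,277) and (406,283). One is bare steel with a red knob at (280,218), knob at (309,209) and nose at about (250,229), so that is the one meant. The plate is at (300,156), with its keeper at the left (+y) end.

```bash
cat > h.py <<'E'
from bench import r
import cv2,numpy as np
from scipy.spatial.transform import Rotation as R
def world(p,T=None):
    K=p["camera_matrix"];d=p["depth"];v,u=np.mgrid[:400,:640]
    P=np.stack([(u-K[0,2])*d/K[0,0],-(v-K[1,2])*d/K[1,1],-d],-1)
    T=p["world_from_camera"] if T is None else T
    return P@T[:3,:3].T+T[:3,3]
def tool(s):
    T=np.eye(4);T[:3,:3]=R.from_euler("xyz",s["tcp_rot"],degrees=True).as_matrix();T[:3,3]=s["position"];return T
def rect(W,m):
    q=W[m][:,:2].astype(np.float32);(c,sz,a)=cv2.minAreaRect(q*1000)
    b=cv2.boxPoints((c,sz,a));e=max(b[1]-b[0],b[2]-b[1],key=np.linalg.norm);e=e*np.sign(e[1])
    return np.round(c,1),np.round(sz,1),round(float(np.degrees(np.arctan2(-e[0],e[1]))),2),round(float(np.median(W[m][:,2])),4),int(m.sum())
E
python3 - <<'E'
from h import *
p=r.snapshot("top");W=world(p);I=p["img"].astype(int);hsv=cv2.cvtColor(p["img"],cv2.COLOR_BGR2HSV)
v,u=np.mgrid[:400,:640]
box=lambda a,b,c,d:(u>=a)&(u<=b)&(v>=c)&(v<=d)
print("bench z",np.median(W[box(330,380,170,200)][:,2]))
bar=box(240,318,200,236)&(hsv[...,2]>165)&(hsv[...,1]<60)
print("bar(yaw of +y)",rect(W,bar))
red=box(300,318,200,216)&(hsv[...,1]>120)&((hsv[...,0]<10)|(hsv[...,0]>170))
print("knob",W[red].mean(0),W[red][:,2].max(),red.sum())
pl=box(245,355,130,178)&(hsv[...,1]>110)&(hsv[...,0]>95)&(hsv[...,0]<125)
ye=box(245,280,130,168)&(hsv[...,1]>110)&(hsv[...,0]>18)&(hsv[...,0]<38)
print("plate",rect(W,pl|ye));print("keeper",rect(W,ye))
st=box(335,385,205,240)&(hsv[...,2]>165)&(hsv[...,1]<60);print("cover",rect(W,st))
cv2.imwrite("pics/crop0.png",cv2.resize(p["img"][125:245,235:395],(800,600),interpolation=cv2.INTER_CUBIC))
E
```

```text
bench z 0.0002921342763675394
bar(yaw of +y) (array([453.6,  86.8]), array([218.8,  70.6]), -3.72, 0.014, 327)
knob [0.48252791 0.01955719 0.05887617] 0.06898748316897385 20
plate (array([550.1,  54.1]), array([275.3, 250.8]), -9.09, 0.0086, 1653)
keeper (array([541. ,  86.6]), array([330.6,  59.4]), -60.76, 0.0311, 241)
cover (array([ 438.5, -124. ]), array([111.3,  36.5]), -19.6, 0.0047, 470)
```

View pics/crop0.png

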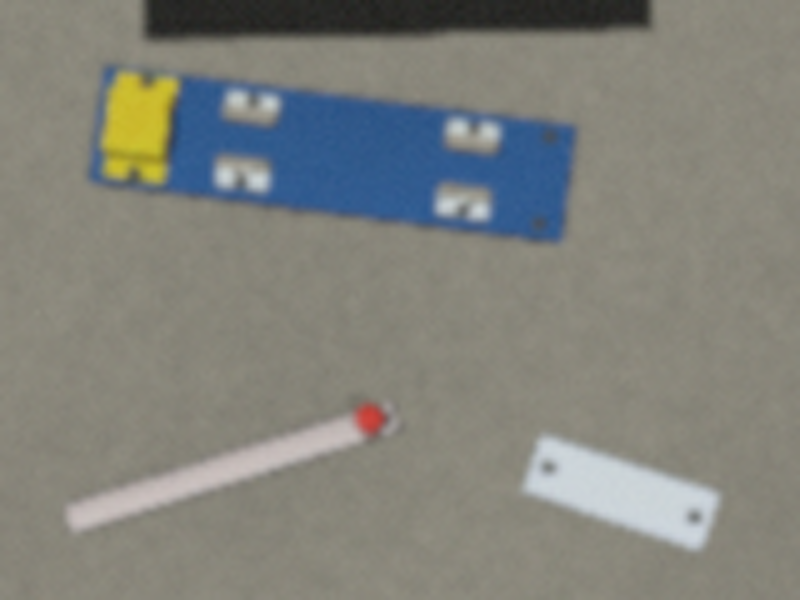

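The crop confirms it: a bare steel bar with a red knob (crop 370,418) and its nose at crop (70,518). The guides and keeper are clear to see. I'll redo the fits by projecting onto planes of known height, so that depth edges don't affect them.

```bash
cat >> h.py <<'E'
def onplane(p,m,z,T=None):
    K=p["camera_matrix"];T=p["world_from_camera"] if T is None else T
    v,u=np.nonzero(m);d=np.stack([(u-K[0,2])/K[0,0],-(v-K[1,2])/K[1,1],-np.ones(len(u))],-1)@T[:3,:3].T
    return T[:3,3]+d*((z-T[2,3])/d[:,2])[:,None]
def fit(p,m,z,T=None):
    n,l,st,_=cv2.connectedComponentsWithStats(m.astype(np.uint8));m=l==1+np.argmax(st[1:,4])
    q=onplane(p,m,z,T)[:,:2].astype(np.float32)*1000;c,sz,a=cv2.minAreaRect(q)
    b=cv2.boxPoints((c,sz,a));e=max(b[1]-b[0],b[2]-b[1],key=np.linalg.norm);e=e*np.sign(e[1])
    return np.round(c,1),np.round(sz,1),round(float(np.degrees(np.arctan2(-e[0],e[1]))),2)
E
python3 - <<'E'
from h import *
p=r.snapshot("top");W=world(p);hsv=cv2.cvtColor(p["img"],cv2.COLOR_BGR2HSV)
v,u=np.mgrid[:400,:640]
box=lambda a,b,c,d:(u>=a)&(u<=b)&(v>=c)&(v<=d)
H,S,V=[hsv[...,i] for i in range(3)]
bar=box(240,318,200,236)&(V>165)&(S<60);print("bar",fit(p,bar,.014))
red=box(300,318,200,216)&(S>120)&((H<10)|(H>170));print("knob",onplane(p,red,.064).mean(0))
pl=box(245,355,130,178)&(S>110)&(H>95)&(H<125);print("plate",fit(p,pl,.008))
ye=box(245,280,130,168)&(S>110)&(H>18)&(H<38);print("keeper",fit(p,ye,.033))
print("cover",fit(p,box(335,385,205,240)&(V>165)&(S<60),.005))
E
```

```text
bar (array([454. , 112.9]), array([ 15.7, 174.9]), 16.4)
knob [0.4822562  0.01942724 0.064     ]
plate (array([636.5,  18. ]), array([231.6,  66.9]), -8.59)
keeper (array([654.6, 150.7]), array([35.7, 57.3]), 81.54)
cover (array([ 438.5, -123.8]), array([110.7,  35.8]), -19.75)
```

```bash
cat >> h.py <<'E'
def go(x,y,z,yaw,s=None):
    "fractions (tool axes) from the measured pose to a tool-down pose"
    s=s or r.sense();T=tool(s);d=T[:3,:3].T@(np.array([x,y,z])-T[:3,3])/.4
    w=(R.from_matrix(T[:3,:3]).inv()*R.from_euler("xyz",[180,0,yaw],degrees=True)).as_rotvec(degrees=True)/360
    print("t",s["time_s"],"go",np.r_[d,w].round(4).tolist())
E
python3 - <<'E'
from h import *
print(r.snapshot("wrist")["tool_from_camera"].round(3).tolist())
go(.458,.101,.2,106.4)
E
```

```text
[[-0.0, 0.966, 0.259, 0.072], [1.0, 0.0, -0.001, -0.0], [-0.001, 0.259, -0.966, -0.148], [0.0, 0.0, 0.0, 1.0]]
t 1.35 go [-0.9132, -0.8897, 0.0916, -0.0, -0.0, 0.1311]
```

Request:
jog_arm(
  plan=[
    [1, -0.913, -0.89, 0.09, 0, 0, 0.131],
    [1, -0.913, -0.89, 0.09, 0, 0, 0.131],
    [1, -0.913, -0.89, 0.09, 0, 0, 0.131],
    [1, -0.913, -0.89, 0.09, 0, 0, 0.131],
    [1, -0.913, -0.89, 0.09, 0, 0, 0.131],
  ],
)

```text
time_s: 1.98
position: [0.3926, 0.2862, 0.2149]
tcp_rot: [179.9, -0.0, 106.3]
ft_force: [0.5, -0.1, -0.1]
width: 1.006
gripper_force: 0.0
```

Run:
```python
from h import *
go(.458,.101,.2,106.4);print(r.sense()["position"])
```

```text
t 1.975 go [-0.4904, 0.027, 0.0371, 0.0002, -0.0, -0.0003]
[0.39260017 0.28623809 0.21485198]
```

Request:
jog_arm(
  plan=[
    [1, -0.49, 0.027, 0.035, 0, 0, 0],
    [1, -0.49, 0.027, 0.035, 0, 0, 0],
    [1, -0.49, 0.027, 0.035, 0, 0, 0],
    [1, -0.49, 0.027, 0.035, 0, 0, 0],
    [1, -0.49, 0.027, 0.035, 0, 0, 0],
  ],
)

```text
time_s: 2.6
position: [0.4581, 0.1029, 0.2007]
tcp_rot: [-180.0, -0.0, 106.4]
ft_force: [-0.2, -0.0, -1.0]
width: 1.004
gripper_force: 0.0
```

Run:
```python
from h import *
s=r.sense();p=r.snapshot("wrist");cv2.imwrite("pics/w1.png",p["img"]);T=tool(s)@p["tool_from_camera"]
hsv=cv2.cvtColor(p["img"],cv2.COLOR_BGR2HSV);H,S,V=[hsv[...,i] for i in range(3)]
W=world(p,T);print(s["position"],s["tcp_rot"])
bar=(V>150)&(S<50)&(abs(W[...,2]-.014)<.006)&(np.hypot(W[...,0]-.458,W[...,1]-.1)<.13)
print("bar",fit(p,bar,.014,T))
red=(S>130)&((H<10)|(H>170))&(np.hypot(W[...,0]-.482,W[...,1]-.02)<.04)&(W[...,2]>.06)
print("knob",W[red].mean(0) if red.any() else None, red.sum())
```

```text
[0.45808736 0.10292262 0.20067691] [-1.79997893e+02 -3.07879928e-02  1.06350865e+02]
bar (array([441.1, 157.9]), array([17.7, 79. ]), 16.66)
knob [0.47967917 0.02574699 0.06197054] 26
```

View pics/w1.png

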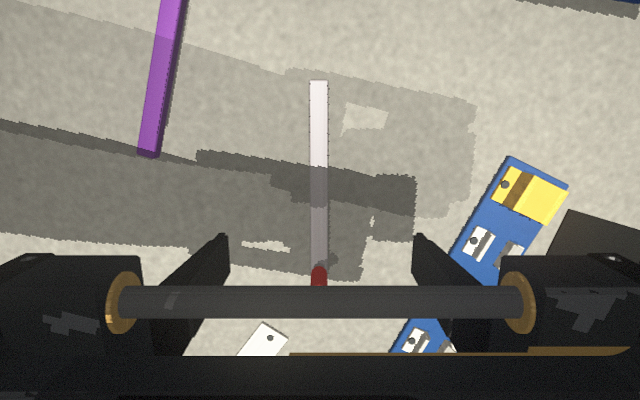

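The wrist view shows the steel bar from its nose at (318,80) to the red knob at (318,275), centred between the fingers. A shadow cuts the mask, but the nose end and direction are good: origin about (458.5, 99.9) mm, yaw 16.6°.

Run:
```python
from h import *
go(.460,.095,.025,106.6)
```

```text
t 2.65 go [-0.0226, -0.0012, 0.4393, 0.0, -0.0001, -0.0004]
```

Request:
jog_arm(
  plan=[
    [1, -0.022, -0.001, 0.15, 0, 0, 0],
    [1, -0.022, -0.001, 0.3, 0, 0, 0],
    [1, -0.022, -0.001, 0.4, 0, 0, 0],
    [1, -0.022, -0.001, 0.438, 0, 0, 0],
    [1, -0.022, -0.001, 0.438, 0, 0, 0],
  ],
)

```text
time_s: 3.28
position: [0.4603, 0.0956, 0.0257]
tcp_rot: [-180.0, -0.0, 106.5]
ft_force: [0.1, 0.1, 0.6]
width: 1.002
gripper_force: 0.0
```

Request:
jog_arm(
  plan=[
    [0, 0, 0, 0, 0, 0, 0],
    [0, 0, 0, 0, 0, 0, 0],
    [0, 0, 0, 0, 0, 0, 0],
    [0, 0, 0, 0, 0, 0, 0],
    [0, 0, 0, 0, 0, 0, 0],
  ],
)

```text
time_s: 3.9
position: [0.4602, 0.0945, 0.0255]
tcp_rot: [180.0, 0.0, 106.4]
ft_force: [0.3, 0.3, -1.0]
width: 0.535
gripper_force: 0.0
```

Request:
jog_arm(
  plan=[
    [0, 0, 0, 0, 0, 0, 0],
    [0, 0, 0, 0, 0, 0, 0],
    [0, 0, 0, 0, 0, 0, 0],
    [0, 0, 0, 0, 0, 0, 0],
    [0, 0, 0, 0, 0, 0, 0],
  ],
)

```text
time_s: 4.53
position: [0.4596, 0.0944, 0.0253]
tcp_rot: [-179.9, -0.0, 106.4]
ft_force: [-3.5, -0.8, 2.8]
width: 0.18
gripper_force: 30.0
```

Request:
jog_arm(
  plan=[
    [0, 0, 0, -0.1, 0, 0, 0],
    [0, 0, 0, -0.2, 0, 0, 0],
    [0, 0, 0, -0.28, 0, 0, 0],
    [0, 0, 0, -0.28, 0, 0, 0],
  ],
)

```text
time_s: 5.03
position: [0.462, 0.0948, 0.1395]
tcp_rot: [179.7, 0.1, 106.4]
ft_force: [-0.6, 0.2, -4.0]
width: 0.183
gripper_force: 30.0
```

Run:
```python
from h import *
print(r.sense()["position"],r.sense()["width"]);go(.635,.0075,.135,81.4)
```

```text
[0.46200101 0.09479882 0.13954995] 0.182801332322669
t 5.025 go [-0.3317, 0.353, 0.0138, 0.001, -0.0001, 0.0695]
```

Request:
jog_arm(
  plan=[
    [0, -0.083, 0.088, 0, 0, 0, 0.02],
    [0, -0.166, 0.176, 0, 0, 0, 0.04],
    [0, -0.25, 0.265, 0, 0, 0, 0.06],
    [0, -0.332, 0.353, 0, 0, 0, 0.0695],
    [0, -0.332, 0.353, 0, 0, 0, 0.0695],
  ],
)

```text
time_s: 5.65
position: [0.634, 0.0056, 0.1336]
tcp_rot: [-179.8, 0.0, 81.3]
ft_force: [-1.5, 0.3, -3.8]
width: 0.187
gripper_force: 30.0
```

Request:
jog_arm(
  plan=[
    [0, 0, 0, 0, 0, 0, 0],
    [0, 0, 0, 0, 0, 0, 0],
  ],
)

```text
time_s: 5.9
position: [0.6316, 0.0078, 0.136]
tcp_rot: [-179.9, 0.0, 81.5]
ft_force: [0.1, 0.2, -3.1]
width: 0.187
gripper_force: 30.0
```

Run:
```python
from h import *
s=r.sense();p=r.snapshot("wrist");cv2.imwrite("pics/w2.png",p["img"]);np.savez("w2.npz",T=tool(s)@p["tool_from_camera"],K=p["camera_matrix"],d=p["depth"],img=p["img"])
print(s["position"],s["tcp_rot"],s["width"])
```

```text
[0.63162479 0.007801   0.13598825] [-1.79862405e+02  3.57886508e-03  8.14705709e+01] 0.1865785656382831
```

View pics/w2.png

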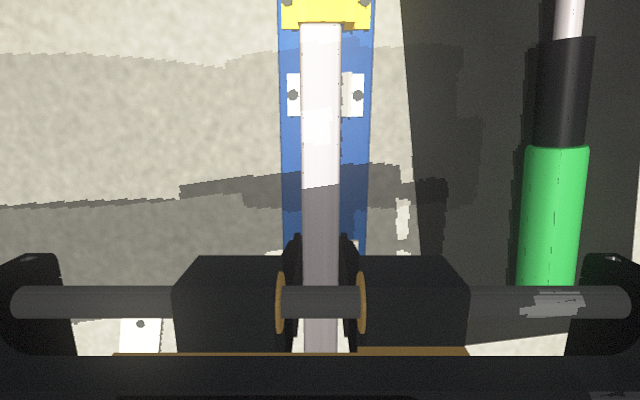

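The wrist view shows the held bar running from (320,25) down to the fingers. The front guide is at (327,95) and the plate edges are at about columns 280 and 370. I'll compare the two centre lines in the tool frame.

```bash
cat > m.py <<'E'
from h import *
def measure(p,s):
    C=p["tool_from_camera"];Wt=world(p,C);T=tool(s);W=Wt@T[:3,:3].T+T[:3,3]
    hsv=cv2.cvtColor(p["img"],cv2.COLOR_BGR2HSV);H,S,V=[hsv[...,i] for i in range(3)]
    near=abs(Wt[...,1])<.06
    blue=(S>90)&(H>95)&(H<130)&(abs(W[...,2]-.008)<.01)&near
    yel=(S>110)&(H>18)&(H<38)&near
    gid=(S<60)&(V>120)&(W[...,2]>.02)&(W[...,2]<.033)&near
    bar=(S<60)&(V>60)&(Wt[...,1]>-.014)&(Wt[...,1]<.014)&(abs(Wt[...,2]-.009)<.012)&(Wt[...,0]>.015)
    def edges(m,zt,name,lo,hi):
        L=[]
        for v in range(lo,hi,3):
            u=np.nonzero(m[v])[0]
            if len(u)<8: continue
            k=np.zeros((400,640),bool);k[v,u.min()]=k[v,u.max()]=1
            q=onplane(p,k,zt,C)  # tool frame plane
            L.append((q[:,0].mean(),q[:,1].min(),q[:,1].max()))
        L=np.array(L)*1000;L=L[abs(L[:,2]-L[:,1]-np.median(L[:,2]-L[:,1]))<1.5]
        a,b=np.polyfit(L[:,0],(L[:,1]+L[:,2])/2,1)
        print(name,"width",np.median(L[:,2]-L[:,1]).round(1),"y=%.2f at x=0, slope %.2f deg, x %.0f..%.0f"%(b,np.degrees(np.arctan(a)),L[:,0].min(),L[:,0].max()),len(L));return a,b
    zb=np.median(Wt[bar][:,2]);print("bar top in tool z",zb,"world",np.median(W[bar][:,2]))
    edges(bar,zb,"bar",20,255)
    k=bar.copy();v=np.nonzero(k.sum(1)>10)[0];v=v[v>8].min();k[:]=0;k[v,320]=1;print("nose row",v,"tool x",onplane(p,k,zb,C)[0][0]*1000)
    zp=s["position"][2]-.008
    edges(blue,zp,"plate",45,255)
    print("blue z",np.median(W[blue][:,2]))
    print("gid tool x range",np.percentile(Wt[gid][:,0],[2,98]),"z",np.median(W[gid][:,2]), "yel min x, z",np.percentile(Wt[yel][:,0],2) if yel.any() else None)
    for sg in(-1,1):
        g=Wt[gid&(np.sign(Wt[...,1])==sg)];print("guide side",sg,np.percentile(g[:,1],[3,97]).round(4) if len(g)>20 else None)
    return Wt
E
python3 - <<'E'
from m import *
s=r.sense();p=r.snapshot("wrist");print(s["position"],s["tcp_rot"]);measure(p,s)
E
```

```text
[0.63192395 0.0077842  0.13659309] [-1.79921184e+02  8.98191435e-04  8.14687796e+01]
bar top in tool z 0.011808630171454892 world 0.12478108398805791
bar width 17.3 y=1.05 at x=0, slope 0.01 deg, x 16..105 69
nose row 23 tool x 106.26141114374552
plate width 67.6 y=3.80 at x=0, slope 0.23 deg, x -42..117 68
blue z 0.0076711512205012156
gid tool x range [0.06721745 0.09630259] z 0.024956332048851157 yel min x, z 0.01915928671259154
guide side -1 [-0.0139 -0.0132]
guide side 1 [0.0161 0.0225]
```

Request:
jog_arm(
  plan=[
    [0, 0, 0.007, 0.06, 0, 0, 0.0006],
    [0, 0, 0.007, 0.12, 0, 0, 0.0006],
    [0, 0, 0.007, 0.185, 0, 0, 0.0006],
    [0, 0, 0.007, 0.185, 0, 0, 0.0006],
    [0, 0, 0.007, 0.185, 0, 0, 0.0006],
  ],
)

```text
time_s: 6.62
position: [0.6365, 0.0069, 0.0648]
tcp_rot: [179.9, -0.0, 81.2]
ft_force: [0.2, -0.1, -3.5]
width: 0.186
gripper_force: 30.0
```

Run:
```python
from m import *
s=r.sense();p=r.snapshot("wrist");print(s["position"],s["tcp_rot"],s["ft_force"]);measure(p,s);cv2.imwrite("pics/w3.png",p["img"])
```

```text
[0.63648304 0.00690541 0.06475036] [ 1.79895381e+02 -1.07707483e-02  8.12196970e+01] [ 0.23980596 -0.07460291 -3.48995814]
bar top in tool z 0.011793632942420487 world 0.05297106789328016
bar width 17.3 y=1.00 at x=0, slope 0.03 deg, x 16..105 69
nose row 23 tool x 106.26161177015858
plate width 67.9 y=-1.14 at x=0, slope -0.02 deg, x -14..105 70
blue z 0.007686091399417332
gid tool x range [-0.05979842  0.09643221] z 0.025004897614344716 yel min x, z 0.01910288356078152
guide side -1 [-0.019  -0.0121]
guide side 1 [0.0119 0.0171]
```

View pics/w3.png

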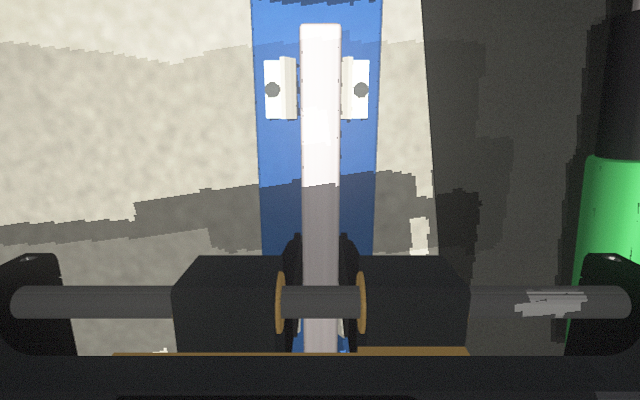

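The wrist view shows the bar at columns 301–341, with its nose at row 23. The front guide's holes are at 272 and 361 (middle 316.5), so the bar sits about 2 mm to the right. I'll correct that and check again.

Request:
jog_arm(
  plan=[
    [0, 0, -0.005, 0.01, 0, 0, 0],
    [0, 0, -0.005, 0.01, 0, 0, 0],
    [0, 0, -0.005, 0.01, 0, 0, 0],
    [0, 0, -0.005, 0.01, 0, 0, 0],
  ],
)

```text
time_s: 7.18
position: [0.6341, 0.007, 0.0596]
tcp_rot: [180.0, -0.0, 81.2]
ft_force: [0.6, -0.9, -3.5]
width: 0.189
gripper_force: 30.0
```

Run:
```python
from m import *
s=r.sense();p=r.snapshot("wrist");print(s["position"],s["tcp_rot"],s["ft_force"]);measure(p,s)
```

```text
[0.63405258 0.00698027 0.05958651] [ 1.79987462e+02 -1.30680976e-03  8.11967807e+01] [ 0.58507611 -0.94751503 -3.50086456]
bar top in tool z 0.011804452069604815 world 0.04778417706128505
bar width 17.3 y=1.01 at x=0, slope 0.03 deg, x 16..105 69
nose row 23 tool x 106.26473652583448
plate width 67.9 y=1.35 at x=0, slope -0.04 deg, x -12..104 70
blue z 0.007680593690468616
gid tool x range [-0.06098626  0.09681342] z 0.024581350114972776 yel min x, z 0.01919568218455485
guide side -1 [-0.0165 -0.0097]
guide side 1 [0.0127 0.0194]
```

Request:
jog_arm(
  plan=[
    [0, 0, 0, 0.02, 0, 0, 0],
    [0, 0, 0, 0.04, 0, 0, 0],
    [0, 0, 0, 0.055, 0, 0, 0],
    [0, 0, 0, 0.063, 0, 0, 0],
    [0, 0, 0, 0.063, 0, 0, 0],
  ],
)

```text
time_s: 7.85
position: [0.634, 0.007, 0.034]
tcp_rot: [-180.0, 0.0, 81.2]
ft_force: [-0.2, 0.2, -4.0]
width: 0.188
gripper_force: 30.0
```

Run:
```python
from m import *
s=r.sense();p=r.snapshot("wrist");print(s["position"],s["tcp_rot"],s["ft_force"],s["moment"]);measure(p,s)
```

```text
[0.63396629 0.00703453 0.03403283] [-1.79990666e+02  1.64327444e-03  8.12038906e+01] [-0.17261553  0.15983945 -4.04562706] [-0.0797774   0.05609046  0.00669707]
bar top in tool z 0.011802333726049274 world 0.02222821675470947
bar width 17.2 y=1.03 at x=0, slope -0.01 deg, x 16..105 44
nose row 23 tool x 106.26434748231725
plate width 68.0 y=1.46 at x=0, slope -0.04 deg, x -1..100 70
blue z 0.0076670404485818435
gid tool x range [-0.04890641  0.10385239] z 0.02235239665656911 yel min x, z 0.01917835761524867
guide side -1 [-0.0155 -0.0003]
guide side 1 [0.0004 0.0184]
```

Request:
jog_arm(
  plan=[
    [0.5, 0, 0, 0, 0, 0, 0],
    [0.5, 0, 0, 0, 0, 0, 0],
    [0.5, 0, 0, 0, 0, 0, 0],
    [0.5, 0, 0, 0, 0, 0, 0],
    [0.5, 0, 0, 0, 0, 0, 0],
  ],
)

```text
time_s: 8.52
position: [0.634, 0.007, 0.0343]
tcp_rot: [180.0, 0.0, 81.2]
ft_force: [-0.4, -0.8, -0.5]
width: 0.498
gripper_force: 0.0
```

Run:
```python
from m import *
s=r.sense();p=r.snapshot("wrist");print(s["position"],s["tcp_rot"],s["ft_force"]);measure(p,s);cv2.imwrite("pics/w4.png",p["img"])
```

```text
[0.63399651 0.00700615 0.03434254] [1.79993309e+02 5.70216406e-04 8.12035563e+01] [-0.43007064 -0.75239176 -0.51680067]
bar top in tool z 0.012716485243163989 world 0.02162572481498604
bar width 17.2 y=1.27 at x=0, slope -0.08 deg, x 16..105 44
nose row 24 tool x 106.08309318566985
plate width 68.0 y=1.37 at x=0, slope -0.02 deg, x 5..100 66
blue z 0.007677115462879892
gid tool x range [-0.04941819  0.10346683] z 0.021801514892824087 yel min x, z 0.019080546640520113
guide side -1 [-0.0159 -0.0003]
guide side 1 [0.0004 0.0187]
```

View pics/w4.png

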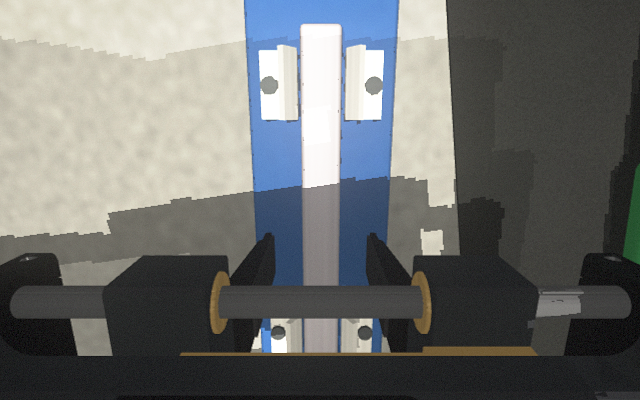

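The wrist view shows the bar seated in both guides: front at (320,85), rear at (320,333). The nose is short of the keeper, at about y = 74 mm in the plate frame, and the fingers are clear. I'll let it rest a moment, then regrip and slide it about 46 mm.

Request:
jog_arm(
  plan=[
    [0.5, 0, 0, 0, 0, 0, 0],
    [0.5, 0, 0, 0, 0, 0, 0],
  ],
)

```text
time_s: 8.82
position: [0.6339, 0.007, 0.0342]
tcp_rot: [-180.0, 0.0, 81.2]
ft_force: [0.5, 0.3, 0.4]
width: 0.503
gripper_force: 0.0
```

Request:
jog_arm(
  plan=[
    [0, 0, 0, 0, 0, 0, 0],
    [0, 0, 0, 0, 0, 0, 0],
    [0, 0, 0, 0, 0, 0, 0],
    [0, 0, 0, 0, 0, 0, 0],
    [0, 0, 0, 0, 0, 0, 0],
  ],
)

```text
time_s: 9.45
position: [0.634, 0.007, 0.0342]
tcp_rot: [180.0, 0.0, 81.2]
ft_force: [-0.2, -0.3, 0.9]
width: 0.189
gripper_force: 30.0
```

Request:
jog_arm(
  plan=[
    [0, 0.025, 0, 0, 0, 0, 0],
    [0, 0.05, 0, 0, 0, 0, 0],
    [0, 0.075, 0, 0, 0, 0, 0],
    [0, 0.1, 0, 0, 0, 0, 0],
    [0, 0.1, 0, 0, 0, 0, 0],
  ],
)

```text
time_s: 10.07
position: [0.6403, 0.0485, 0.0343]
tcp_rot: [180.0, -0.1, 81.2]
ft_force: [0.6, 1.4, -0.2]
width: 0.188
gripper_force: 30.0
```

Run:
```python
from m import *
s=r.sense();p=r.snapshot("wrist");print(s["position"],s["tcp_rot"],s["ft_force"],s["width"]);cv2.imwrite("pics/w5.png",p["img"]);measure(p,s)
```

```text
[0.64027751 0.04847864 0.03429156] [ 1.79989694e+02 -1.29836069e-01  8.12349172e+01] [ 0.5740605   1.41023969 -0.21138708] 0.18815098962308066
bar top in tool z 0.012727690349638582 world 0.021677570054405397
bar width 17.2 y=0.90 at x=0, slope 0.10 deg, x 16..85 29
nose row 76 tool x 85.68167633216355
plate width 67.9 y=1.54 at x=0, slope -0.06 deg, x -2..100 70
blue z 0.007714068247455071
gid tool x range [-0.04951236  0.08442947] z 0.02190492024214944 yel min x, z 0.01962521230558962
guide side -1 [-0.0158 -0.0004]
guide side 1 [0.0004 0.019 ]
```

Request:
jog_arm(
  plan=[
    [0, 0.0025, 0, 0, 0, 0, 0],
    [0, 0.005, 0, 0, 0, 0, 0],
    [0, 0.0075, 0, 0, 0, 0, 0],
    [0, 0.0075, 0, 0, 0, 0, 0],
  ],
)

```text
time_s: 10.62
position: [0.6404, 0.0487, 0.0342]
tcp_rot: [-180.0, 0.1, 81.2]
ft_force: [-1.0, -3.0, 0.3]
width: 0.188
gripper_force: 30.0
```

Request:
jog_arm(
  plan=[
    [0, 0.0025, 0, 0, 0, 0, 0],
    [0, 0.0025, 0, 0, 0, 0, 0],
    [0, 0.0025, 0, 0, 0, 0, 0],
  ],
)

```text
time_s: 11.0
position: [0.6408, 0.0504, 0.0343]
tcp_rot: [180.0, 0.0, 81.2]
ft_force: [-0.6, -2.4, 0.4]
width: 0.186
gripper_force: 30.0
```

Request:
jog_arm(
  plan=[
    [0, 0.0025, 0, 0, 0, 0, 0],
    [0, 0.0025, 0, 0, 0, 0, 0],
    [0, 0.005, 0, 0, 0, 0, 0],
    [0, 0.005, 0, 0, 0, 0, 0],
  ],
)

```text
time_s: 11.5
position: [0.641, 0.0521, 0.0342]
tcp_rot: [-180.0, 0.0, 81.2]
ft_force: [-0.7, -4.4, 0.3]
width: 0.186
gripper_force: 30.0
```

Request:
jog_arm(
  plan=[
    [0, 0.0025, 0, 0, 0, 0, 0],
    [0, 0.0025, 0, 0, 0, 0, 0],
    [0, 0.0025, 0, 0, 0, 0, 0],
  ],
)

```text
time_s: 11.88
position: [0.641, 0.0522, 0.0342]
tcp_rot: [-180.0, 0.1, 81.2]
ft_force: [-0.3, -7.6, 0.1]
width: 0.183
gripper_force: 30.0
```

Request:
jog_arm(
  plan=[
    [0.5, 0, 0, 0, 0, 0, 0],
    [0.5, 0, 0, 0, 0, 0, 0],
    [0.5, 0, 0, 0, 0, 0, 0],
    [0.5, 0, 0, 0, 0, 0, 0],
    [0.5, 0, 0, 0, 0, 0, 0],
  ],
)

```text
time_s: 12.5
position: [0.6411, 0.0536, 0.0342]
tcp_rot: [-180.0, -0.0, 81.2]
ft_force: [0.5, 0.4, 0.7]
width: 0.498
gripper_force: 0.0
```

Request:
jog_arm(
  plan=[
    [0.5, 0, 0, -0.05, 0, 0, 0],
    [0.5, 0, 0, -0.15, 0, 0, 0],
    [0.5, 0, 0, -0.25, 0, 0, 0],
    [0.5, 0, 0, -0.3, 0, 0, 0],
    [0.5, 0, 0, -0.3, 0, 0, 0],
  ],
)

```text
time_s: 13.12
position: [0.6424, 0.0535, 0.1569]
tcp_rot: [179.7, -0.0, 81.2]
ft_force: [0.0, -0.6, 0.0]
width: 0.499
gripper_force: 0.0
```

Run:
```python
from h import *
s=r.sense();p=r.snapshot("wrist");print(s["position"],s["ft_force"])
W=world(p,tool(s)@p["tool_from_camera"]);hsv=cv2.cvtColor(p["img"],cv2.COLOR_BGR2HSV);H,S=hsv[...,0],hsv[...,1]
q=r.snapshot("top");Q=world(q);hs=cv2.cvtColor(q["img"],cv2.COLOR_BGR2HSV)
cv2.imwrite("pics/end.png",np.hstack([cv2.resize(p["img"],(400,250)),cv2.resize(q["img"][110:210,230:390],(400,250))]))
```

```text
[0.64240123 0.0534541  0.15692574] [ 0.03319834 -0.55755929  0.04410261]
```

View pics/end.png

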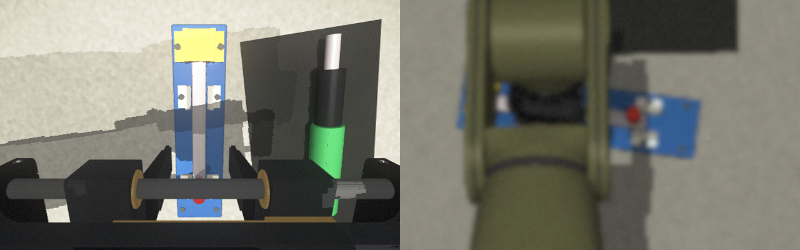

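The wrist view shows the nose inside the yellow keeper (200,60) and the bar in both guides. In the top view the knob sits at the front end of the rear guide, as expected when home. One numeric check before handing in.

Run:
```python
from h import *
s=r.sense();p=r.snapshot("wrist");T=tool(s)@p["tool_from_camera"];W=world(p,T)
hsv=cv2.cvtColor(p["img"],cv2.COLOR_BGR2HSV);H,S=hsv[...,0],hsv[...,1]
e=np.array([.1525,.9883])
v,u=np.mgrid[:400,:640];c=abs(u-320)<60
red=c&(S>130)&((H<10)|(H>170))&(abs(W[...,2]-.06)<.016)
bl=c&(S>90)&(H>95)&(H<130)
a=(onplane(p,bl,.008,T)[:,:2]@e)*1000
k=W[red];print("plate len",a.min(),a.max(),a.max()-a.min())
top=k[k[:,2]>k[:,2].max()-.003][:,:2]@e*1000
print("knob top z",k[:,2].max(),"s",top.min(),top.max(),"rel plate y",(top.min()+top.max())/2-(a.max()+a.min())/2, len(top))
```

```text
plate len -61.13030969310165 274.99091698962206 336.1212266827237
knob top z 0.07342961370528892 s 64.12110764415087 73.2151878525033 rel plate y -38.26215589993312 154
```

The gripper rod partly hides the knob, so that check settles nothing. I'll move the arm aside and use the top camera.

Request:
jog_arm(
  plan=[
    [0.5, 0, -0.15, -0.1, 0, 0, 0],
    [0.5, 0, -0.3, -0.2, 0, 0, 0],
    [0.5, 0.1, -0.45, -0.2, 0, 0, 0],
    [0.5, 0.25, -0.5, -0.2, 0, 0, 0],
    [0.5, 0.38, -0.5, -0.2, 0, 0, 0],
  ],
)

```text
time_s: 13.9
position: [0.4646, 0.2278, 0.2328]
tcp_rot: [-179.9, 0.1, 81.1]
ft_force: [1.7, -0.5, -0.7]
width: 0.5
gripper_force: 0.0
```

Run:
```python
from h import *
q=r.snapshot("top");hsv=cv2.cvtColor(q["img"],cv2.COLOR_BGR2HSV);H,S,V=[hsv[...,i] for i in range(3)]
v,u=np.mgrid[:400,:640];b=(u>245)&(u<355)&(v>130)&(v<180)
e=np.array([.1525,.9883]);n=np.array([.9883,-.1525])
pl=b&(S>110)&(H>95)&(H<125);ye=b&(S>110)&(H>18)&(H<38);red=b&(S>120)&((H<10)|(H>170))
for nm,m,z in(("plate",pl,.008),("keeper",ye,.033),("knob",red,.072)):
    P=onplane(q,m,z)[:,:2]*1000;print(nm,(P@e).min(),(P@e).max(),(P@e).mean(),"lat",(P@n).min(),(P@n).max(),m.sum())
cv2.imwrite("pics/end2.png",cv2.resize(q["img"][125:185,240:360],(800,400),interpolation=cv2.INTER_CUBIC))
```

```text
plate -1.0300929399171483 274.2176191732896 100.41463842572263 lat 592.7783712839448 659.8684842164961 965
keeper 230.7437482782371 267.03473231125133 248.57367156966987 lat 595.3520083776907 652.5519031203419 241
knob 65.74033016105112 77.9289594796114 71.54809610309246 lat 617.5064383587273 631.8304206328334 24
```

View pics/end2.png

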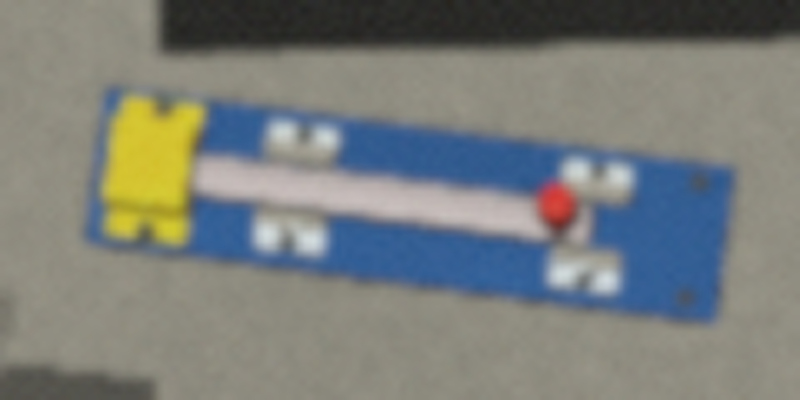

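In the top view the bar lies in both guides with its nose inside the yellow keeper. The knob at crop (557,205) measures y = −65.1 mm in the plate frame, which puts the nose at +119.9 mm (120 is home).

```bash
python3 -c "
from bench import r
print(r.sign_off())"
```

```text
the job is handed in; nothing more can be done
None
```

The steel bolt is in both guides with its nose home in the keeper (measured about 119.9 mm, wall at 120 mm) and released. I kept the arm clear of the four bystanders, and the job was handed in after about 14 s; no verdict came back.

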